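# Clear the kitchen timer and start it again

### The job

Get the kitchen timer going again: with the fingertips, gently press its yellow key fully down to clear the old time and let it come up, then press its green key fully down to start it, let it come up too and draw back. Do not touch the red alarm key at all, and leave everything else on the table as it lies.

Things in the scene. Friction and masses are not known exactly. Their poses are not given: they have to be found in the camera images.
- timer: white countertop kitchen timer, 210 mm long (its y axis) x 92 mm (x) x 24 mm tall, with a black display 31 mm high along its far side and three round coloured keys in a row along its near side. Origin at the centre of its underside; +x points from the keys towards the display, +z up. The key centres lie 19 mm from the origin towards -x, at y = -62, 0 and +62 mm; which colour is in which place varies. It is held to the table by sticky feet and does not shift
- yellow_key: yellow round key of the kitchen timer (clears the old time), 28 mm across. The origin is the centre of its flat top, 35 mm above the table when up, and moves down with the key; 10 mm of the key stand above the casing. It slides straight down 6 mm to its stop (top then 29 mm above the table, still 4 mm proud of the collar round it) against a spring of about 1 N at the start and 4 N at the stop, and springs up by itself
- green_key: green round key of the kitchen timer (starts the timer), 28 mm across. The origin is the centre of its flat top, 35 mm above the table when up, and moves down with the key; 10 mm of the key stand above the casing. It slides straight down 6 mm to its stop (top then 29 mm above the table, still 4 mm proud of the collar round it) against a spring of about 1 N at the start and 4 N at the stop, and springs up by itself
- red_key: red round key of the kitchen timer (sets off the alarm; not to be touched), 28 mm across. The origin is the centre of its flat top, 35 mm above the table when up, and moves down with the key; 10 mm of the key stand above the casing. It slides straight down 6 mm to its stop (top then 29 mm above the table, still 4 mm proud of the collar round it) against a spring of about 1 N at the start and 4 N at the stop, and springs up by itself
- match_box: bystander: red card box, 48 x 61 x 15 mm, lying loose close in front of the timer; origin at the centre of its underside
- lighter: bystander: small dark stick with a pale metal end, 27 x 81 x 12 mm, lying loose close in front of the timer; origin at the centre of its underside
- tea_carton: bystander: flat cream and brown card box, 64 x 99 x 17 mm, lying loose to the right of the timer; origin at the centre of its underside
- keys: bystander: bunch of keys, 104 x 115 x 8 mm, lying loose right of the timer; origin at the centre of its underside
- coffee_mug: bystander: mug, pink above and white below, 105 mm tall, loose, at the right end of the table; origin at the centre of its underside
- remote: bystander: black remote control, 163 x 48 x 19 mm, lying loose left of the timer; origin at the centre of its underside

How it is judged:
On the way, in this order (a step that is already met when the one before it is completed fails the run):
1. the yellow key is pressed down, at least 4.5 of its 6 mm, while the green key is up (z of yellow_key in the frame of timer below 0.0305 m and z of green_key in the frame of timer above 0.033 m), for 0.1 s.
2. the yellow key is up again, the green key still up (z of yellow_key in the frame of timer above 0.0335 m and z of green_key in the frame of timer above 0.033 m), for 0.1 s.
3. the green key is pressed down, at least 4.5 of its 6 mm, while the yellow key is up (z of green_key in the frame of timer below 0.0305 m and z of yellow_key in the frame of timer above 0.033 m), for 0.1 s.
At the end, for the whole second after the job is handed in: All three keys are up again (within 1.5 mm), after yellow and then green were pressed; every loose thing lies within 10 mm of where it was and the mug stands upright (z of each of yellow_key, green_key, red_key in the frame of timer above 0.0335 m and distance of each of match_box, lighter, tea_carton, keys, coffee_mug, remote from where it was at the start of the episode below 0.01 m and angle between coffee_mug's own z axis and vertical below 0.1 rad); the robot touches nothing.
It fails at once if the red key is touched (more than 0.3 N) (contact force between red_key and anything else above 0.3 N).
It fails at once if a key or the timer's casing is pressed roughly (more than 25 N) (contact force between any of yellow_key, green_key, timer and anything else above 25 N).
It fails at once if a loose thing beside the timer is shoved, carried or lifted (moved more than 10 mm) (distance of any of match_box, lighter, tea_carton, keys, coffee_mug, remote from where it was at the start of the episode above 0.01 m).
It also fails if it takes over 38 s, if anything falls off the work surface, if the arm or the gripper's body presses on something with over 40 N, if the wrist force passes 120 N, or if a joint passes its speed limit or range.

### The arm

A 7-joint arm with a two-finger parallel gripper is mounted at the origin on a cart in front of the work surface, level with it; the furniture and walls round the work are solid. World frame = base frame: x ahead of the robot, y to its left, z up, the work surface at z = 0. Lengths are in m, angles in rad, forces in N, time in s.
With the tool pointing down it reaches from about 0.4 to 0.85 m from the base axis. Payload 10.4 kg.
Tool frame: the origin (TCP) lies midway between the tips of the shut fingers; the grasp point (between the pads) lies 19 mm behind it; z points along the fingers, y is the line along which they close (so a half turn about z gives the same grasp; the last joint's range is limited). The gripper opens to 87 mm and grips with 3 to 60 N. Pads are 19 mm wide; open, the fingers measure 117 mm over their backs; the gripper's body (75 mm by 190 mm) begins 51 mm behind the grasp point.
Start: joints at [-1.334, 0.332, -0.065, 1.46, 0.022, 1.35, -0.088], TCP at [0.161, 0.604, 0.223] pointing down, gripper open.
Joint ranges: [-2.6, 2.6], [-0.5, 2.12], [-1.47, 1.34], [0.16, 2.42], [-1.27, 4.41], [0.06, 2.06], [-2.6, 2.6]. Speed limits (rad/s): [2.22, 2.22, 2.79, 2.79, 3.14, 3.14, 3.14].

### API

Orientations are given as a unit quaternion [x, y, z, w].
In Python, from bench import r gives the robot as it stands.
- The arm moves only by the tool carry_out, never from a script. Its argument "steps" is a list that holds one entry, the list of rows, each a list of 6 numbers: the shift along the tool's x, y, z in cm, then the turn, a rotation vector about the tool's x, y, z in rad. In form: [[[dx, dy, dz, wx, wy, wz], ...]]. A call has 1 to 20 rows; each row is the pose to reach, as a shift and turn from the pose commanded when the call began, along the tool's axes at that moment; what a row does not reach only later rows make up. A row lasts 1/12 s, in which the tool goes at most 41.7 mm and 7.16 degrees, less where a joint would pass 70% of its speed; a pose out of reach is approached as far as the arm can. A call with a gripper value outside its range is refused whole. "hand" is the closure, from -1 (fully open) to 1 (shut), set as the call begins (left out, the last holds). The fingers move at their own pace and stop on an object; "squeeze" is the grip in N (left out, the last holds). Time passes only in rows, so rows that repeat a pose let the fingers close. It gives the time, the measured TCP pose, the force, the opening and the grip force at its end, in the units of the state.
- r.read_state(): the state, without advancing time (a new reading comes with each control period).
- r.camera(name): name is "scene" or "top"; returns the picture (384x512x3 uint8, red, green, blue); there is no depth.
- r.camera_params(name): a dict with "fx", "fy", "cx", "cy" (pixels), "view" (4x4, takes a point from world to camera coordinates). Camera axes: x right, y up, looking along -z (the intrinsics and any distortion apply to the point x, -y, -z); pixel columns grow to the right and rows downward; lengths in m; the calibration is good to about 2 mm. A picture is of the moment at which its call begins. camera_params takes no time and is no camera call.
- r.close_job(): hands the job in; it is judged then, once.
The state is a dict: "time": time; "joint_positions": joint angles; "joint_vel": joint speeds; "joint_torque": joint torques, N m; "ee_pos": TCP position; "eef_rot": TCP orientation; "ft_force": force on the tool from outside, world axes, zero at the start; "torque": the same for the moment, N m; "width": finger opening in m; "grip_force": force on a finger pad.
Only numpy, scipy, OpenCV 4.12 (cv2) and the standard library are available. Lean on these libraries where they do the work, as an engineer would, in place of code of your own. Each camera call takes 0.05 s, during which the arm holds its last target. There are 200 camera calls.

## Working session

There is one attempt and no reset: what is moved stays moved. The work goes in short steps, Python scripts to look and compute and a tool call to move; the robot and the scene stay as the last step left them, time stands still between calls to the robot, and variables do not carry over. Pictures are saved under pics/ and viewed, at most 10 in all, crops included, and the job is handed in when it is done.

Besides the shell and the picture viewer there is one more tool, called by a JSON object that holds its "op" and its "data". carry_out: Moves the arm, as the interface text tells. Its arguments: {"type":"object","properties":{"steps":{"type":"array","items":{"type":"array","items":{"type":"array","items":{"type":"number"}}}},"hand":{"type":"number"},"squeeze":{"type":"number"}},"required":["steps"]}

```bash
mkdir -p pics
python3 - <<'E'
from bench import r
import cv2,numpy as np
for n in("top","scene"):
    im=r.camera(n); cv2.imwrite(f"pics/{n}0.png",im[:,:,::-1]); p=r.camera_params(n); print(n,{k:np.round(v,3).tolist() if not isinstance(v,str) else v for k,v in p.items()})
s=r.read_state(); print({k:np.round(v,3).tolist() for k,v in s.items()})
E
```

```text
top {'fx': 411.001, 'fy': 411.001, 'cx': 259.525, 'cy': 192.743, 'view': [[0.115, -0.993, 0.001, -0.163], [0.97, 0.112, 0.215, -0.488], [-0.213, -0.023, 0.977, -1.149], [0.0, 0.0, 0.0, 1.0]]}
scene {'fx': 457.735, 'fy': 457.735, 'cx': 253.092, 'cy': 187.417, 'view': [[-0.398, -0.917, -0.015, 0.093], [0.776, -0.345, 0.528, -0.454], [-0.49, 0.198, 0.849, -1.262], [0.0, 0.0, 0.0, 1.0]]}
{'time': 0.1, 'joint_positions': [-1.334, 0.333, -0.065, 1.461, 0.022, 1.35, -0.088], 'joint_vel': [0.0, -0.002, 0.001, -0.001, 0.0, -0.0, 0.002], 'joint_torque': [0.0, -62.454, 0.024, -39.072, -0.061, 0.036, 0.0], 'ee_pos': [0.16, 0.604, 0.222], 'eef_rot': [0.13, 0.992, -0.001, -0.0], 'ft_force': [0.172, -0.341, 0.823], 'torque': [-0.021, 0.031, -0.004], 'grip_force': 0.0, 'width': 0.087}
```

View pics/top0.png

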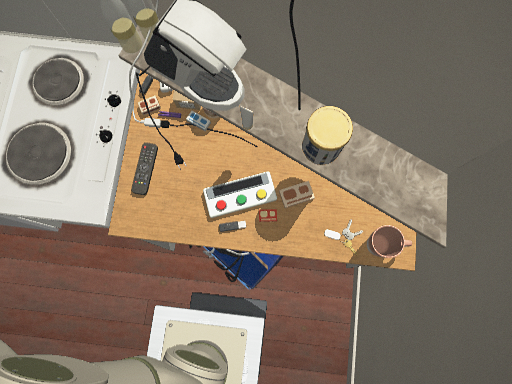

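View pics/scene0.png

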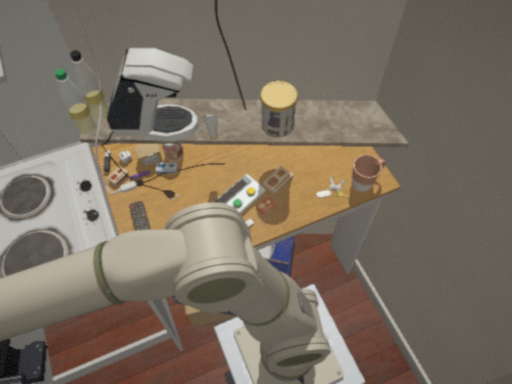

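The top view shows the timer with red at about (221,205), green (241,199) and yellow (262,194). The scene view shows yellow (251,191) and green (238,202), with the arm hiding red. The arm is off to the left. Next I'll locate the keys.

```bash
cat > h.py <<'E'
import numpy as np,cv2
from bench import r
from scipy.spatial.transform import Rotation as R
def ray(n,u,v,z):
    p=r.camera_params(n);V=np.array(p["view"]);o=-V[:3,:3].T@V[:3,3]
    d=V[:3,:3].T@np.array([(u-p["cx"])/p["fx"],-(v-p["cy"])/p["fy"],-1])
    return o+d*(z-o[2])/d[2]
BOX={"top":(195,165,285,225),"scene":(215,170,268,217)}
def keys(n,im,show=True):
    x0,y0,x1,y1=BOX[n];h=cv2.cvtColor(im,cv2.COLOR_RGB2HSV)[y0:y1,x0:x1];out={}
    for c,(a,b) in dict(yellow=(24,35),green=(50,90),red=(172,180)).items():
        m=cv2.inRange(h,(a,130,90),(b,255,255))
        if c=="red": m|=cv2.inRange(h,(0,190,130),(5,255,255))
        k,_,st,ce=cv2.connectedComponentsWithStats(m)
        for i in range(1,k):
            if st[i,4]>25: print(n,c,st[i,4],ce[i]+[x0,y0],np.round(ray(n,*(ce[i]+[x0,y0]),.033),4))
E
python3 - <<'E'
from h import *
for n in("top","scene"):
    im=cv2.imread(f"pics/{n}0.png")[:,:,::-1].copy(); keys(n,im)
im=cv2.imread("pics/top0.png")[160:250,190:320];cv2.imwrite("pics/crop0.png",cv2.resize(im,None,fx=6,fy=6,interpolation=2))
s=r.read_state();print(R.from_quat(s["eef_rot"]).as_matrix().round(3))
E
```

```text
top yellow 56 [261.19642857 193.23214286] [ 0.507 -0.11   0.033]
top green 63 [241.12698413 199.        ] [ 0.4828 -0.0529  0.033 ]
scene yellow 32 [250.5 190.5] [ 0.5017 -0.107   0.033 ]
[[-0.966  0.257 -0.   ]
 [ 0.257  0.966 -0.001]
 [-0.    -0.001 -1.   ]]
```

View pics/crop0.png

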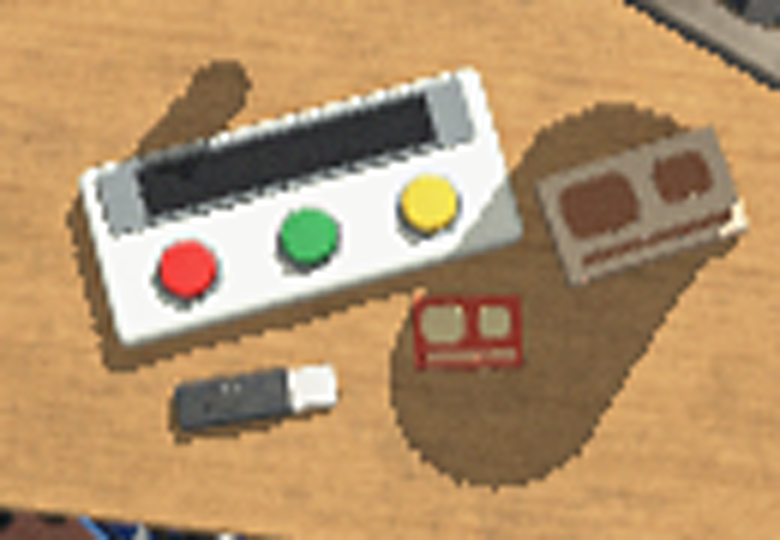

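The crop confirms the key centres: yellow is near top pixel (261.3,193.6), green (241.3,199.3), red (221.3,204.8). The yellow–green spacing works out at 62 mm, as it should. Yellow is at about (0.505,-0.110) and green at (0.482,-0.053). I'll shut the hand and swing over along an arc at height.

{"op": "carry_out", "data": {"steps": [[[-2,-1,0,0,0,0],[-4.5,-2.5,0,0,0,0],[-7,-4,0,0,0,0],[-9.5,-5.5,0,0,0,0],[-12,-7,0,0,0,0],[-14.5,-8.5,0,0,0,0],[-17,-10,0,0,0,0],[-19.5,-11.5,0,0,0,0],[-22,-13,0,0,0,0],[-24.5,-14.5,0,0,0,0],[-27,-16,0,0,0,0],[-29.5,-17.5,0,0,0,0],[-29.5,-17.5,0,0,0,0]]], "hand": 1, "squeeze": 5}}

```text
time: 1.18
ee_pos: [0.4051, 0.3538, 0.2224]
eef_rot: [0.133, 0.991, -0.001, 0.001]
ft_force: [-0.2, -1.0, 0.6]
width: 0.008
grip_force: 0.0
```

{"op": "carry_out", "data": {"steps": [[[-1,-2,0,0,0,0],[-2.4,-4.6,0,0,0,0],[-3.8,-7.3,0,0,0,0],[-5.2,-10,0,0,0,0],[-6.6,-12.7,0,0,0,0],[-8,-15.4,0,0,0,0],[-9.4,-18,0,0,0,0],[-10.8,-20.7,0,0,0,0],[-12.2,-23.4,0,0,0,0],[-13.6,-26,0,0,0,0],[-15,-28.8,0,0,0,0],[-16.4,-31.5,0,0,0,0],[-17.8,-34.2,0,0,0,0],[-19.2,-36.8,0,0,0,0],[-20.6,-39.5,0,0,0,0],[-21.8,-41.8,0,0,0,0],[-22.2,-42.6,0,0,0,0],[-22.2,-42.6,0,0,0,0],[-22.2,-42.6,0,0,0,0]]]}}

```text
time: 2.77
ee_pos: [0.5056, -0.1088, 0.2222]
eef_rot: [0.13, 0.992, 0.0, -0.0]
ft_force: [-0.2, 0.2, 0.4]
width: 0.0004
grip_force: 0.0
```

Run:
```python
from h import *
s=r.read_state();print(s["joint_positions"],s["ee_pos"],s["ft_force"],s["width"]);print(R.from_quat(s["eef_rot"]).as_matrix().round(3))
a=r.camera("top");b=r.camera("scene")
keys("top",a);keys("scene",b)
f=lambda im,x,y:cv2.resize(im[y:y+150,x:x+130,::-1],None,fx=3,fy=3,interpolation=2)
cv2.imwrite("pics/c1.png",np.hstack([f(a,190,120),f(b,190,110)]))
```

```text
[-0.44618425  0.08868533  0.61040126  1.77156932 -0.05295178  1.29853451
  1.48742561] [ 0.50561069 -0.10880526  0.22216154] [-0.1973948   0.19031988  0.40991833] 0.00040761799371201234
[[-0.966  0.257 -0.001]
 [ 0.257  0.966  0.   ]
 [ 0.001  0.    -1.   ]]
scene yellow 29 [250.24137931 190.44827586] [ 0.5022 -0.1063  0.033 ]
```

View pics/c1.png

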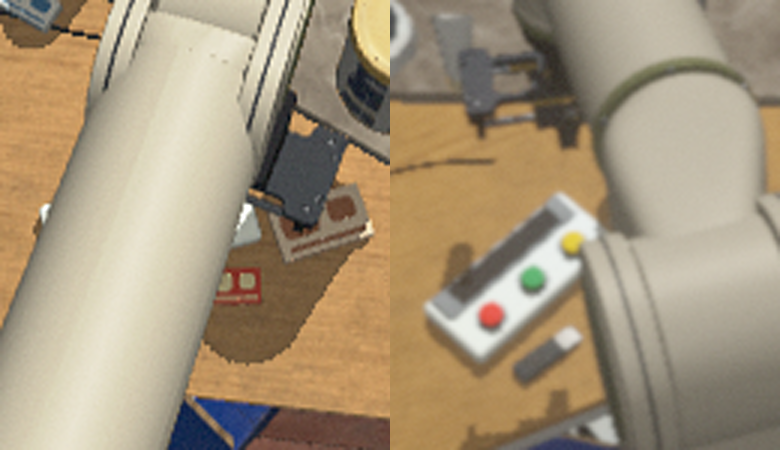

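The key row is clear in the scene crop: green at about (237.6,202.8), red (223.6,214.8), and yellow slightly cut by the arm. I'll cross-check against the top view.

Run:
```python
from h import *
for n,L in dict(scene=[(250.7,191),(237.4,202.7),(223.4,214.7)],top=[(261.2,193.5),(241.2,199.2),(221,204.7)]).items():
    for u in L: print(n,ray(n,*u,.034).round(4))
```

```text
scene [ 0.4991 -0.1066  0.034 ]
scene [ 0.4759 -0.0499  0.034 ]
scene [0.4533 0.0075 0.034 ]
top [ 0.506  -0.1102  0.034 ]
top [ 0.482  -0.0533  0.034 ]
top [0.4587 0.0039 0.034 ]
```

The two views agree within 7 mm; I'll use the mean, yellow (0.503,-0.1085) and green (0.479,-0.0515). Descending to just above yellow.

{"op": "carry_out", "data": {"steps": [[[0.3,-0.1,1,0,0,0],[0.3,-0.1,3,0,0,0],[0.3,-0.1,5,0,0,0],[0.3,-0.1,7,0,0,0],[0.3,-0.1,9,0,0,0],[0.3,-0.1,11,0,0,0],[0.3,-0.1,13,0,0,0],[0.3,-0.1,15,0,0,0],[0.3,-0.1,16.5,0,0,0],[0.3,-0.1,17.4,0,0,0],[0.3,-0.1,17.7,0,0,0],[0.3,-0.1,17.7,0,0,0],[0.3,-0.1,17.7,0,0,0]]]}}

```text
time: 3.95
ee_pos: [0.503, -0.1096, 0.0461]
eef_rot: [0.129, 0.992, 0.0, 0.0]
ft_force: [-0.3, 0.5, 0.1]
width: 0.0004
grip_force: 0.0
```

Run:
```python
from h import *
a=r.camera("top");b=r.camera("scene")
f=lambda im,x,y:cv2.resize(im[y:y+120,x:x+130,::-1],None,fx=3,fy=3,interpolation=2)
cv2.imwrite("pics/c2.png",np.hstack([f(a,190,150),f(b,190,130)]))
print(r.read_state()["ft_force"])
```

```text
[ 0.17100496 -0.73272936 -0.36600308]
```

View pics/c2.png

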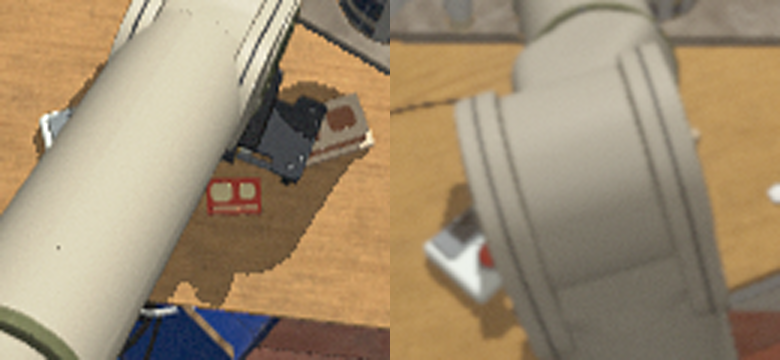

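The arm now hides the tip in both views, and the match box at about (268,215) in the top view hasn't moved. From here I go by force: a slow press to about z = 0.031 first.

{"op": "carry_out", "data": {"steps": [[[0,0,0.3,0,0,0],[0,0,0.6,0,0,0],[0,0,0.8,0,0,0],[0,0,1.0,0,0,0],[0,0,1.2,0,0,0],[0,0,1.4,0,0,0],[0,0,1.5,0,0,0],[0,0,1.5,0,0,0],[0,0,1.5,0,0,0]]]}}

```text
time: 4.8
ee_pos: [0.5026, -0.1097, 0.0306]
eef_rot: [0.13, 0.992, 0.0, -0.0]
ft_force: [-1.5, 1.1, 3.6]
width: 0.0006
grip_force: 1.7
```

{"op": "carry_out", "data": {"steps": [[[0,0,0.05,0,0,0],[0,0,0.1,0,0,0],[0,0,0.15,0,0,0],[0,0,0.15,0,0,0],[0,0,0.15,0,0,0],[0,0,0.15,0,0,0]]]}}

```text
time: 5.3
ee_pos: [0.5026, -0.1098, 0.0293]
eef_rot: [0.13, 0.992, 0.0, -0.0]
ft_force: [-4.0, 1.4, 9.1]
width: 0.0005
grip_force: 4.4
```

Force jumped to 9 N at z = 0.029, so yellow is on its stop. Now lift, let it come up, and shift over green.

{"op": "carry_out", "data": {"steps": [[[0,0,-0.4,0,0,0],[0,0,-1,0,0,0],[0,0,-2,0,0,0],[0,0,-3,0,0,0],[0,0,-3,0,0,0],[0,0,-3,0,0,0],[0.7,1,-3,0,0,0],[1.8,2.4,-3,0,0,0],[2.9,3.8,-3,0,0,0],[3.6,4.7,-3,0,0,0],[3.8,4.9,-3,0,0,0],[3.8,4.9,-3,0,0,0],[3.8,4.9,-2.5,0,0,0],[3.8,4.9,-2,0,0,0],[3.8,4.9,-1.7,0,0,0],[3.8,4.9,-1.7,0,0,0],[3.8,4.9,-1.7,0,0,0]]]}}

```text
time: 6.72
ee_pos: [0.4783, -0.0532, 0.0456]
eef_rot: [0.13, 0.992, -0.0, -0.0]
ft_force: [0.1, 0.6, -0.1]
width: 0.0005
grip_force: 0.0
```

{"op": "carry_out", "data": {"steps": [[[0,0,0.3,0,0,0],[0,0,0.6,0,0,0],[0,0,0.8,0,0,0],[0,0,1.0,0,0,0],[0,0,1.2,0,0,0],[0,0,1.4,0,0,0],[0,0,1.5,0,0,0],[0,0,1.55,0,0,0],[0,0,1.6,0,0,0],[0,0,1.65,0,0,0],[0,0,1.65,0,0,0],[0,0,1.65,0,0,0],[0,0,1.65,0,0,0]]]}}

```text
time: 7.8
ee_pos: [0.4785, -0.0526, 0.0296]
eef_rot: [0.13, 0.992, 0.0, -0.0]
ft_force: [-2.3, 0.9, 4.8]
width: 0.0008
grip_force: 2.0
```

{"op": "carry_out", "data": {"steps": [[[0,0,0.05,0,0,0],[0,0,0.08,0,0,0],[0,0,0.08,0,0,0],[0,0,0.08,0,0,0],[0,0,0.08,0,0,0]]]}}

```text
time: 8.22
ee_pos: [0.4785, -0.0526, 0.0292]
eef_rot: [0.13, 0.992, 0.0, -0.0]
ft_force: [-5.1, 0.1, 12.2]
width: 0.0005
grip_force: 6.3
```

Green is on its stop at 12 N. Draw back straight up, then off to the left to clear the view.

{"op": "carry_out", "data": {"steps": [[[0,0,-0.4,0,0,0],[0,0,-1,0,0,0],[0,0,-2.5,0,0,0],[0,0,-5,0,0,0],[0,0,-8,0,0,0],[0,0,-11,0,0,0],[0,0,-14,0,0,0],[0,0,-17,0,0,0],[0,0,-19,0,0,0],[0,3,-19,0,0,0],[0,6,-19,0,0,0],[0,9,-19,0,0,0],[0,12,-19,0,0,0],[0,15,-19,0,0,0],[0,18,-19,0,0,0],[0,21,-19,0,0,0],[0,24,-19,0,0,0],[0,26,-19,0,0,0],[0,26,-19,0,0,0],[0,26,-19,0,0,0]]]}}

```text
time: 9.88
ee_pos: [0.5451, 0.1995, 0.2183]
eef_rot: [0.129, 0.992, -0.0, -0.0]
ft_force: [0.8, -0.3, -0.1]
width: 0.0005
grip_force: 0.0
```

Run:
```python
from h import *
a=r.camera("top");b=r.camera("scene")
keys("top",a);keys("scene",b)
f=lambda im,x,y:cv2.resize(im[y:y+120,x:x+130,::-1],None,fx=3,fy=3,interpolation=2)
cv2.imwrite("pics/c3.png",np.hstack([f(a,190,150),f(b,190,130)]))
print(r.read_state()["ft_force"])
```

```text
top yellow 54 [261.31481481 193.18518519] [ 0.5072 -0.1104  0.033 ]
top green 62 [241.11290323 199.06451613] [ 0.4826 -0.0529  0.033 ]
[-0.09437538 -0.42616875 -0.00055265]
```

View pics/c3.png

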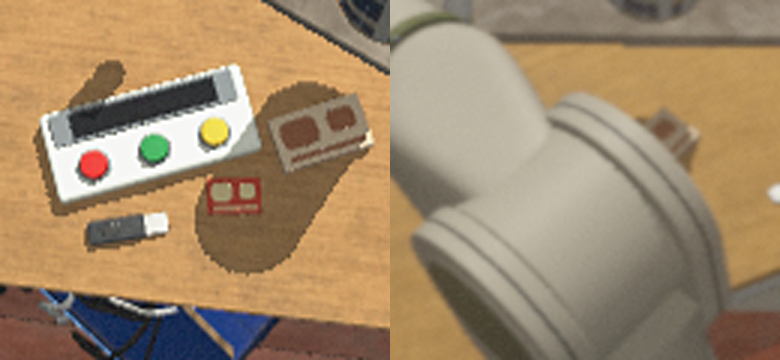

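The keys are where they started, at top pixels (261,193), (241,199) and (221,205). The match box, lighter and carton haven't moved, and the arm is clear.

```bash
python3 -c "
from bench import r
print(r.close_job())"
```

```text
the job is handed in; nothing more can be done
None
```

I pressed yellow and then green to their stops (about 9 N and 12 N) and let each come up, without going near the red key. The last top view shows the keys, match box, lighter and tea carton where they were. I handed the job in at about 10 s; no verdict came back.

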